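# Drain the egg cooker and open the descaler jug

### The arm

A 6-joint arm with a two-finger parallel gripper is mounted at the origin on the work surface. World frame = base frame: x ahead of the robot, y to its left, z up, the work surface at z = 0. Lengths are in mm, angles in rad, forces in N, time in s.
With the tool pointing down it reaches from about 350 to 775 mm from the base axis. Payload 7.3 kg.
Tool frame: the origin (TCP) lies on the centre line of the jaws, within the pads' length; the fingertips stand 22 mm ahead of it and the grasp point (between the pads) lies 3 mm ahead of it; x points along the fingers, z is the direction in which the jaws open and shut, and the axes are right-handed (so a half turn about x gives the same grasp; the last joint's range is limited). The gripper opens to 92 mm and grips with 3 to 60 N. Pads are 19 mm wide; open, the fingers measure 130 mm over their backs; the gripper's body (75 mm by 190 mm) begins 47 mm behind the grasp point.
Start: joints at [-1.336, 0.342, 1.524, -0, 1.275, -0.146], TCP at [195.147, -487.405, 218.041] pointing down, gripper open.
Joint ranges: [-2.53, 2.53], [-0.77, 2.02], [0.04, 2.7], [-1, 4.14], [0.28, 2.66], [-3.11, 3.11]. Speed limits (rad/s): [2.57, 2.57, 3.14, 3.14, 3.14, 3.14].

### API

Orientations are given as [roll, pitch, yaw] about the fixed x, y, z axes, in that order (R = Rz(yaw) Ry(pitch) Rx(roll)).
In Python, from plant import readout, imaging, bot gives the robot as it stands.
- The arm moves only by the tool arm_command, never from a script. Its argument "plan" is a list of rows, each an object of numbers: "tx", "ty", "tz": the shift along the tool's x, y, z in cm; "wx", "wy", "wz": the turn, a rotation vector about the tool's x, y, z in rad; "jaw": the opening, from -1 (shut) to 1 (fully open). In form: [{"tx": .., "ty": .., "tz": .., "wx": .., "wy": .., "wz": .., "jaw": ..}, ...]. A call has 1 to 20 rows; each row shifts and turns the commanded pose from where the row before left it, along the tool's axes as they then stand; what a row does not reach is not made up. A row lasts 1/10 s, in which the tool goes at most 50 mm and 8.59 degrees, less where a joint would pass 70% of its speed; a pose out of reach is approached as far as the arm can. A call with a gripper value outside its range is refused whole. The fingers move at their own pace and stop on an object; the grip force is fixed at half the most. Time passes only in rows, so rows that do not move let the fingers close. It gives the time, the measured TCP pose, the force and the opening at its end, in the units of the state.
- readout.get_obs(): the state, without advancing time (a new reading comes with each control period).
- imaging.capture(name): name is "side" or "top"; returns the picture (400x640x3 uint8, blue, green, red); there is no depth.
- imaging.get_calibration(name): a dict with "fx", "fy", "cx", "cy" (pixels), "position" and "rotation" of the camera in the world. Camera axes: x right, y up, looking along -z (the intrinsics and any distortion apply to the point x, -y, -z); pixel columns grow to the right and rows downward; lengths in mm; the calibration is good to about 2 mm. A picture is of the moment at which its call begins. get_calibration takes no time and is no camera call.
- bot.close_job(): hands the job in, once; it reports no verdict.
The state is a dict: "time": time; "joint_positions": joint angles; "dq": joint speeds; "tau": joint torques, N m; "tool_pos": TCP position; "tcp_rot": TCP orientation; "contact_force": force on the tool from outside, world axes, zero at the start; "moment": the same for the moment, N m; "grip_width": finger opening in mm.
Only numpy, scipy, OpenCV 4.12 (cv2) and the standard library are available. Lean on these libraries where they do the work, as an engineer would, in place of code of your own. Each camera call takes 0.05 s, during which the arm holds its last target.

### The job

Get the egg cooker ready for descaling: swing its sprung drain lever all the way to its stop and let it spring fully back. Then open the descaler jug: press its push-and-turn safety cap firmly down, twist it free anticlockwise, lift it off and hold it upright, clear above the jug's neck; finish while still holding the cap there. Leave the egg timer, egg cup and salt pot where they stand.

Things in the scene. Friction and masses are not known exactly. Their poses are not given: they have to be found in the camera images.
- drain_lever (a joint): Angle (rad) of the cooker's drain lever about its upright pivot: 0 at rest, 1.0 at its stop, growing clockwise seen from above. A spring returns it to 0 when let go (about 1 N at the post to start it, 3.5 N at the stop). At rest it points 0.5 rad to one side of the cooker's front, at the stop 0.5 rad to the other.
- lever_post (a point): On the axis of the upright round black post at the lever's end, 22 mm below its top; moves with the lever. Post 16 mm in diameter, 62 to 122 mm above the worktop; can be pushed sideways from above. Lever: level steel rod 10 mm thick, 68 mm up, 85 mm from pivot axis to post axis. A drip dish 10 mm high lies below.
- lever_pivot (a point): Point on the lever's upright pivot axis, at the same height as lever_post. The pivot stands on a steel valve 10 mm off the front wall of the cooker.
- cooker: Round yellow egg cooker with a pale domed lid, fixed to the worktop; 160 mm in diameter, 155 mm high with its knob; origin at the centre of its underside; its front (valve and lever side) looks along its -x, the lever's pivot axis is at x = -90 mm.
- cap_center (a point): Centre (half-way up) of the jug's round grey ribbed cap, 51 mm in diameter, 32 mm high, about 35 g; z up, x through its two inner lugs. Locked on its bayonet, its x lies along jug_mouth's x and it neither turns nor lifts. Pressed 5 mm or more (8 is the bottom) it turns anticlockwise from above; turned 60 to 120 degrees (80 is best) it is free to lift, press let off.
- jug_mouth (a point): Centre of the neck's rim, inside the cap, 155 mm above the worktop; the locked cap's centre lies 4 mm below it. z up, x and y along the jug's sides. The neck is 24 mm in diameter with bayonet ledges 40 mm across; its spring plug stands up to 12 mm above the rim when the cap is off.
- cap_spring (a joint): Depth (m) to which the cap presses the sprung plug in the jug's neck: 0 with the cap locked, 0.008 with the cap pressed to the bottom, -0.004 when the cap is off. It pushes back with 4 N at 0 and 10 N at 0.008.
- egg_timer: Bystander: green plastic egg-shaped timer, 58 mm in diameter, 67 mm high, loose; origin at the centre of its underside.
- egg_cup: Bystander: white ceramic egg cup, 48 mm in diameter, 50 mm high, loose; origin at the centre of its underside.
- salt_pot: Bystander: white ceramic salt pot with a steel top, 40 mm in diameter, 70 mm high, loose; origin at the centre of its underside.
- jug: White square descaler jug, 96 mm wide, immovable in a square steel holder (112 mm wide, 34 mm high) screwed to the worktop; origin at the centre of the underside, x and y along its sides. Its shoulder slopes from 32 mm wide, 17 mm below the locked cap's underside, to 80 mm wide 14 mm farther down.
Not all that is in view belongs to the job. Of the things that look like the jug, take the one that is farthest to the robot's left at the start.

How it is judged:
By the outcome, as a careful person would: the job done as asked, in the order asked, and still so for the second after the job is handed in, while the arm keeps its last pose, push and grip.
It also fails if it takes over 58 s, if anything falls off the work surface, if the arm or the gripper's body presses on something with over 40 N, if the wrist force passes 120 N, or if a joint passes its speed limit or range.

## Working session

There is one attempt and no reset: what is moved stays moved. The work goes in short steps, Python scripts to look and compute and a tool call to move; the robot and the scene stay as the last step left them, time stands still between calls to the robot, and variables do not carry over. Pictures are saved under pics/ and viewed, and the job is handed in when it is done.

Besides the shell and the picture viewer there is one more tool, called as name([rows], argument=value, ...), one row to a line, values as JSON. arm_command: Moves the arm, as the interface text tells. Its arguments: {"type":"object","properties":{"plan":{"type":"array"}},"required":["plan"]}

```bash
mkdir -p pics; ls; python3 - <<'E'
from plant import readout, imaging, bot
import cv2
print(readout.get_obs())
for n in ("side","top"):
    print(n, imaging.get_calibration(n))
    cv2.imwrite(f"pics/{n}0.png", imaging.capture(n))
E
```

```text
pics
{'time': 0.0, 'joint_positions': array([-1.33603271e+00,  3.42735426e-01,  1.52502861e+00,  1.77819424e-05,
        1.27538504e+00, -1.45959222e-01]), 'dq': array([-0.00130402,  0.0014689 , -0.00010086, -0.00078275, -0.0008267 ,
       -0.00156633]), 'tau': array([-8.32124351e-05, -4.31241202e+01, -2.44217813e+01,  7.14426208e-02,
        5.58364042e-02, -1.54662716e-04]), 'tool_pos': array([ 195.03232341, -486.97561551,  217.33433055]), 'tcp_rot': array([2.98470906, 1.56923981, 1.79463038]), 'contact_force': array([-0.16393691, -0.05884268,  0.23336422]), 'moment': array([-0.02887775, -0.06639886, -0.01496935]), 'grip_width': 91.9348897693164}
side {'fx': 459.98067753871703, 'fy': 459.98067753871703, 'cx': 316.0138489804738, 'cy': 205.0575296001126, 'position': array([267.55260607, 482.35000027, 866.30068896]), 'rotation': array([ 0.6962055 ,  0.00886447, -2.63136349])}
top {'fx': 399.20023063445353, 'fy': 399.20023063445353, 'cx': 321.0031980577341, 'cy': 199.61460610643599, 'position': array([536.98913298, -34.73878798, 915.93341376]), 'rotation': array([ 0.06320073, -0.00784109, -1.57510167])}
```

View pics/side0.png

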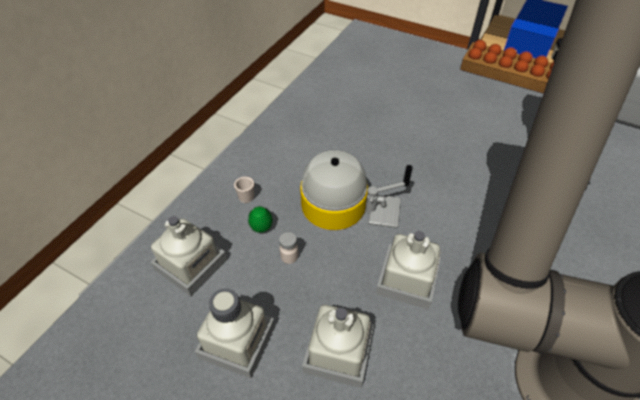

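View pics/top0.png

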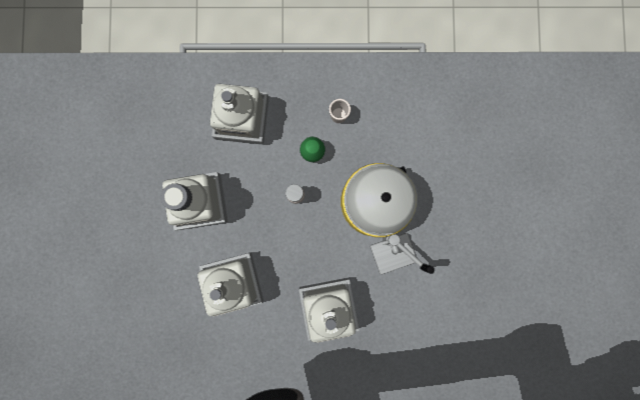

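```bash
cat > h.py <<'E'
import numpy as np, cv2
from scipy.spatial.transform import Rotation as R
from plant import readout, imaging, bot
def cam(n):
    c=imaging.get_calibration(n); return c, R.from_euler('xyz',c['rotation']).as_matrix(), np.array(c['position'])
def proj(n,p):
    c,M,t=cam(n); q=M.T@(np.asarray(p,float)-t); q=q*[1,-1,-1]
    return np.array([c['fx']*q[0]/q[2]+c['cx'], c['fy']*q[1]/q[2]+c['cy']])
def ray(n,u,v):
    c,M,t=cam(n); d=M@np.array([(u-c['cx'])/c['fx'],-(v-c['cy'])/c['fy'],-1]); return t,d
def atz(n,u,v,z):
    t,d=ray(n,u,v); return t+d*(z-t[2])/d[2]
def tri(a,b):
    (t1,d1),(t2,d2)=ray('top',*a),ray('side',*b)
    s=np.linalg.lstsq(np.c_[d1,-d2],t2-t1,rcond=None)[0]
    p,q=t1+s[0]*d1,t2+s[1]*d2; return (p+q)/2, np.linalg.norm(p-q)
def crop(src,dst,x0,y0,x1,y1,k):
    cv2.imwrite(dst,cv2.resize(cv2.imread(src)[y0:y1,x0:x1],None,fx=k,fy=k,interpolation=cv2.INTER_CUBIC))
E
python3 - <<'E'
from h import *
print(cam('top')[0].keys())
crop('pics/top0.png','pics/t_jug.png',145,155,245,245,6)
crop('pics/top0.png','pics/t_lev.png',335,155,455,285,4)
crop('pics/side0.png','pics/s_jug.png',190,280,290,370,6)
crop('pics/side0.png','pics/s_lev.png',290,140,430,240,5)
E
```

```text
dict_keys(['fx', 'fy', 'cx', 'cy', 'position', 'rotation'])
```

View pics/t_jug.png

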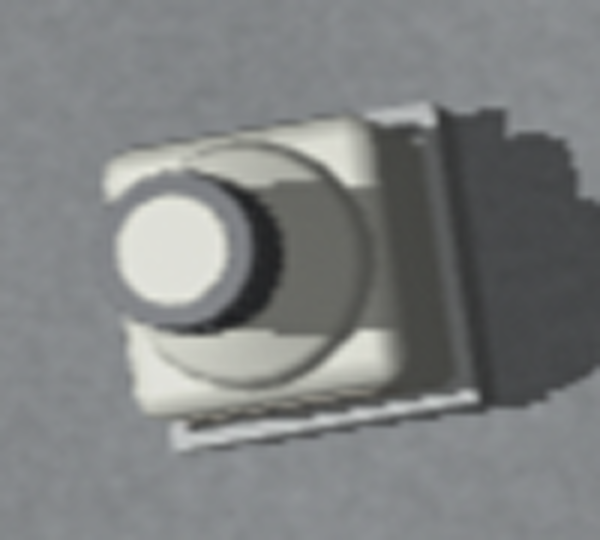

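View pics/t_lev.png

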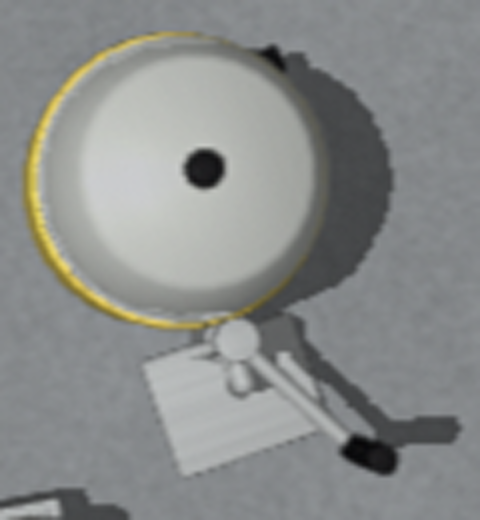

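View pics/s_jug.png

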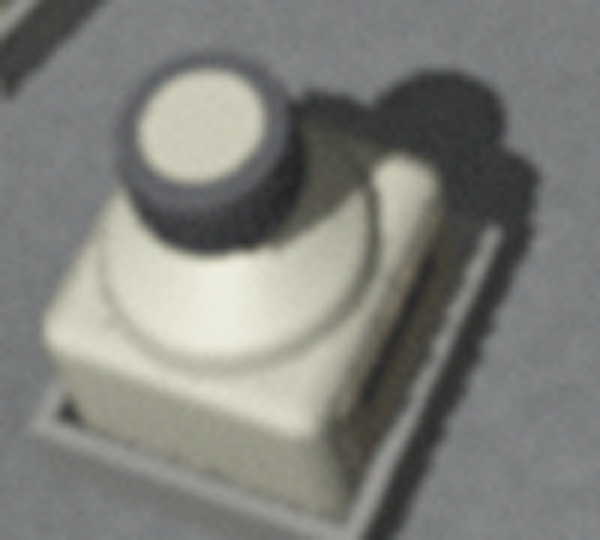

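View pics/s_lev.png

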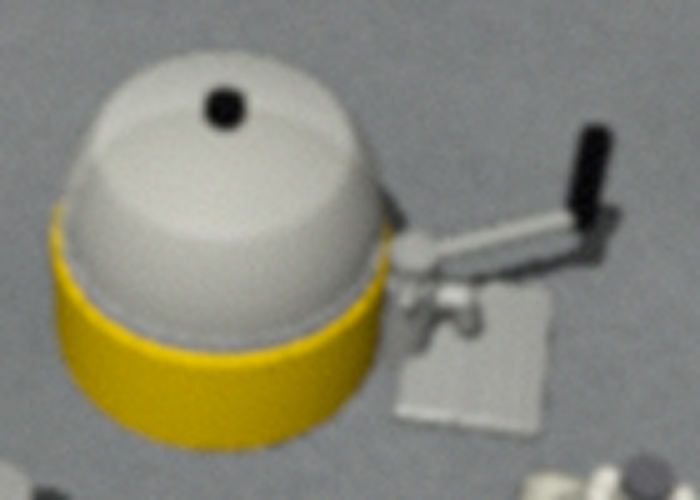

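```bash
python3 - <<'E'
from h import *
# subpixel white disc
for n,(x,y) in (('top',(174,197)),('side',(224,301))):
    im=cv2.imread(f'pics/{n}0.png').astype(int); w=im[y-16:y+17,x-16:x+17].min(axis=2)
    m=(w>165).astype(np.uint8); k,l,s,c=cv2.connectedComponentsWithStats(m); i=l[16,16]; print(n,c[i]+[x-16,y-16],s[i])
print('cap',tri((173.7,196.6),(223.8,301.2)), atz('top',173.7,196.6,167),atz('side',223.8,301.2,167))
print('knob',tri((385.8,196.8),(335,161)), atz('top',385.8,196.8,150))
print('post',tri((429.5,270),(409.4,167)), atz('top',429.5,270,122),atz('side',409.4,166,122))
print('piv',tri((394.3,239.7),(372.6,190)),atz('top',394.3,239.7,75))
# jug side directions: body top edges, crop pixel -> z ~? holder lip z=34
for a,b in (((175,440),(480,395)),((435,110),(480,395))):
    p=[atz('top',145+u/6,155+v/6,34)[:2] for u,v in (a,b)]; d=p[1]-p[0]; print(p,np.degrees(np.arctan2(d[1],d[0])),np.linalg.norm(d))
for nm,px,z in (('jug2',(237,108),0),('jug4',(225,285),0),('jug3',(330,312),0),('timer',(312,150),30),('cup',(340,110),40),('salt',(294,194),60)):
    print(nm,atz('top',*px,z)[:2])
E
```

```text
top [173.12132353 196.27573529] [  6   6  19  19 272]
side [223.05905512 300.58661417] [  6   8  19  17 254]
cap (array([591.18782243, 235.3305094 , 167.48064371]), np.float64(0.3319280661260703)) [591.07812594 235.41251676 167.        ] [591.56988234 235.22473323 167.        ]
knob (array([ 589.95078836, -165.54860273,  152.18123621]), np.float64(0.6531732944221265)) [ 590.39245926 -165.7706662   150.        ]
post (array([ 446.88002958, -254.5678091 ,  123.96985643]), np.float64(0.9878430530565006)) [ 447.10119221 -254.87025123  122.        ] [ 448.13622166 -259.80987159  122.        ]
piv (array([ 505.21648667, -195.55125346,   72.75484126]), np.float64(0.16791004621619812)) [ 505.22660795 -195.16263947   75.        ]
[array([530.77107479, 281.04158501]), array([546.75877322, 169.72742246])] -81.82668542433134 112.45643283004655
[array([652.0684957 , 187.47733113]), array([546.75877322, 169.72742246])] -170.4327431552112 106.7951164879012
jug2 [809.47013264 152.56204482]
jug4 [402.04153256 176.03496842]
jug3 [340.43681337 -61.40134983]
timer [704.51172134 -22.22987849]
cup [792.57988653 -85.09522587]
salt [603.44143427  16.30231395]
```

```bash
cat >> h.py <<'E'
def state():
    o=readout.get_obs(); M=R.from_euler('xyz',o['tcp_rot']).as_matrix(); return o,np.array(o['tool_pos']),M
def plan_to(p,zdir_deg=None):
    """shift (cm) in tool axes and rotvec to tool-down pose with tool z at world angle"""
    o,t,M=state(); 
    if zdir_deg is None: T=M
    else:
        a=np.radians(zdir_deg); z=np.array([np.cos(a),np.sin(a),0]); x=np.array([0,0,-1.]); T=np.c_[x,np.cross(z,x),z]
    print('T-shift cm (current axes)',np.round(M.T@(np.array(p)-t)/10,2),'rotvec',np.round(R.from_matrix(M.T@T).as_rotvec(),4),'dist',np.linalg.norm(np.array(p)-t))
def show():
    o,t,M=state(); print('t',o['time'],'tcp',t.round(1),'x',M[:,0].round(3),'zdir',np.degrees(np.arctan2(M[1,2],M[0,2])).round(2),'F',o['contact_force'].round(2),'mom',o['moment'].round(3),'q',o['joint_positions'].round(3),'w',round(o['grip_width'],1))
E
python3 - <<'E'
from h import *
show(); plan_to((455,-295,218),19.1); plan_to((455,-295,218),199.1)
print('jug3 neck',atz('top',330,319,160),'cap',tri((173.1,196.3),(223.1,300.6)))
E
```

```text
t 0.1 tcp [ 195.  -487.   217.4] x [-0.     0.001 -1.   ] zdir -68.18 F [-0.07 -0.36  0.5 ] mom [-0.023  0.008 -0.004] q [-1.336  0.343  1.525 -0.     1.275 -0.146] w 91.8
T-shift cm (current axes) [-0.04 31.27 -8.16] rotvec [-1.5234e+00 -9.0000e-04 -1.2000e-03] dist 323.18346448357534
T-shift cm (current axes) [-0.04 31.27 -8.16] rotvec [ 1.6182e+00 -1.2000e-03  1.0000e-03] dist 323.18346448357534
jug3 neck [361.936599   -56.67026213 160.        ] cap (array([591.7180576 , 235.73046105, 169.722817  ]), np.float64(0.6216838992624494))
```

arm_command([
  {"ty":3.1,"tz":-0.8,"jaw":-1},
  {"ty":3.1,"tz":-0.8,"jaw":-1},
  {"ty":3.1,"tz":-0.8,"jaw":-1},
  {"ty":3.1,"tz":-0.8,"jaw":-1},
  {"ty":3.1,"tz":-0.8,"jaw":-1},
  {"ty":3.1,"tz":-0.8,"jaw":-1},
  {"ty":3.1,"tz":-0.8,"jaw":-1},
  {"ty":3.1,"tz":-0.8,"jaw":-1},
  {"ty":3.1,"tz":-0.8,"jaw":-1},
  {"ty":3.1,"tz":-0.8,"jaw":-1},
  {"jaw":-1},
  {"jaw":-1},
])

```text
invalid input at $.plan[0]: expected keys tx, ty, tz, wx, wy, wz, jaw
```

arm_command([
  {"wx":-0.127,"jaw":-1},
  {"wx":-0.127,"jaw":-1},
  {"wx":-0.127,"jaw":-1},
  {"wx":-0.127,"jaw":-1},
  {"wx":-0.127,"jaw":-1},
  {"wx":-0.127,"jaw":-1},
  {"wx":-0.127,"jaw":-1},
  {"wx":-0.127,"jaw":-1},
  {"wx":-0.127,"jaw":-1},
  {"wx":-0.127,"jaw":-1},
  {"wx":-0.127,"jaw":-1},
  {"wx":-0.127,"jaw":-1},
  {"jaw":-1},
  {"jaw":-1},
])

```text
invalid input at $.plan[0]: expected keys tx, ty, tz, wx, wy, wz, jaw
```

```bash
python3 - <<'E'
from h import *
show(); plan_to((455,-295,112),19.1)
E
```

```text
t 0.1 tcp [ 195.  -487.   217.4] x [-0.     0.001 -1.   ] zdir -68.18 F [-0.07 -0.36  0.5 ] mom [-0.023  0.008 -0.004] q [-1.336  0.343  1.525 -0.     1.275 -0.146] w 91.8
T-shift cm (current axes) [10.56 31.27 -8.15] rotvec [-1.5234e+00 -9.0000e-04 -1.2000e-03] dist 339.94052767701265
```

arm_command([
  {"tx":0,"ty":3.1,"tz":-0.8,"wx":0,"wy":0,"wz":0,"jaw":-1},
  {"tx":0,"ty":3.1,"tz":-0.8,"wx":0,"wy":0,"wz":0,"jaw":-1},
  {"tx":0,"ty":3.1,"tz":-0.8,"wx":0,"wy":0,"wz":0,"jaw":-1},
  {"tx":0,"ty":3.1,"tz":-0.8,"wx":0,"wy":0,"wz":0,"jaw":-1},
  {"tx":0,"ty":3.1,"tz":-0.8,"wx":0,"wy":0,"wz":0,"jaw":-1},
  {"tx":0,"ty":3.1,"tz":-0.8,"wx":0,"wy":0,"wz":0,"jaw":-1},
  {"tx":0,"ty":3.1,"tz":-0.8,"wx":0,"wy":0,"wz":0,"jaw":-1},
  {"tx":0,"ty":3.1,"tz":-0.8,"wx":0,"wy":0,"wz":0,"jaw":-1},
  {"tx":0,"ty":3.1,"tz":-0.8,"wx":0,"wy":0,"wz":0,"jaw":-1},
  {"tx":0,"ty":3.1,"tz":-0.8,"wx":0,"wy":0,"wz":0,"jaw":-1},
  {"tx":0,"ty":0,"tz":0,"wx":0,"wy":0,"wz":0,"jaw":-1},
])

```text
time: 1.2
tool_pos: [455.4, -295.5, 217.5]
tcp_rot: [2.525, 1.57, 1.339]
contact_force: [-1.0, 0.7, -0.2]
grip_width: 8.4
```

arm_command([
  {"tx":0,"ty":0,"tz":0,"wx":-0.127,"wy":0,"wz":0,"jaw":-1},
  {"tx":0,"ty":0,"tz":0,"wx":-0.127,"wy":0,"wz":0,"jaw":-1},
  {"tx":0,"ty":0,"tz":0,"wx":-0.127,"wy":0,"wz":0,"jaw":-1},
  {"tx":0,"ty":0,"tz":0,"wx":-0.127,"wy":0,"wz":0,"jaw":-1},
  {"tx":0,"ty":0,"tz":0,"wx":-0.127,"wy":0,"wz":0,"jaw":-1},
  {"tx":0,"ty":0,"tz":0,"wx":-0.127,"wy":0,"wz":0,"jaw":-1},
  {"tx":0,"ty":0,"tz":0,"wx":-0.127,"wy":0,"wz":0,"jaw":-1},
  {"tx":0,"ty":0,"tz":0,"wx":-0.127,"wy":0,"wz":0,"jaw":-1},
  {"tx":0,"ty":0,"tz":0,"wx":-0.127,"wy":0,"wz":0,"jaw":-1},
  {"tx":0,"ty":0,"tz":0,"wx":-0.127,"wy":0,"wz":0,"jaw":-1},
  {"tx":0,"ty":0,"tz":0,"wx":-0.127,"wy":0,"wz":0,"jaw":-1},
  {"tx":0,"ty":0,"tz":0,"wx":-0.127,"wy":0,"wz":0,"jaw":-1},
  {"tx":0,"ty":0,"tz":0,"wx":0,"wy":0,"wz":0,"jaw":-1},
  {"tx":0,"ty":0,"tz":0,"wx":0,"wy":0,"wz":0,"jaw":-1},
])

```text
time: 2.6
tool_pos: [452.7, -298.2, 217.8]
tcp_rot: [2.589, 1.57, 2.92]
contact_force: [-0.3, 1.1, 0.2]
grip_width: 0.6
```

```bash
python3 - <<'E'
from h import *
show(); plan_to((455,-295,112),19.1)
cv2.imwrite('pics/s1.png',imaging.capture('side'))
E
```

```text
t 2.6 tcp [ 452.7 -298.2  217.8] x [-0.  0. -1.] zdir 18.91 F [-0.35  1.07  0.19] mom [-0.003 -0.055 -0.004] q [-0.724  0.374  1.477 -0.     1.291 -1.054] w 0.6
T-shift cm (current axes) [10.58  0.23  0.33] rotvec [-0.0033 -0.0004 -0.0003] dist 105.91739797764856
```

View pics/s1.png

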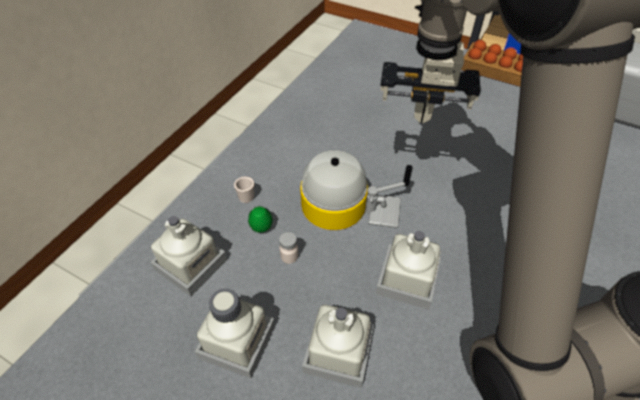

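arm_command([
  {"tx":2.1,"ty":0,"tz":0.1,"wx":0,"wy":0,"wz":0,"jaw":-1},
  {"tx":2.1,"ty":0,"tz":0.1,"wx":0,"wy":0,"wz":0,"jaw":-1},
  {"tx":2.1,"ty":0,"tz":0.1,"wx":0,"wy":0,"wz":0,"jaw":-1},
  {"tx":2.1,"ty":0,"tz":0,"wx":0,"wy":0,"wz":0,"jaw":-1},
  {"tx":2.1,"ty":0,"tz":0,"wx":0,"wy":0,"wz":0,"jaw":-1},
  {"tx":0,"ty":0,"tz":0,"wx":0,"wy":0,"wz":0,"jaw":-1},
  {"tx":0,"ty":0,"tz":0,"wx":0,"wy":0,"wz":0,"jaw":-1},
])

```text
time: 3.35
tool_pos: [456.1, -297.1, 113.3]
tcp_rot: [2.394, 1.571, 2.727]
contact_force: [0.2, 0.0, 0.3]
grip_width: 0.3
```

```bash
python3 - <<'E'
from h import *
show(); plan_to((455,-295,112),19.1)
for n in('side','top'):cv2.imwrite(f'pics/{n}2.png',imaging.capture(n))
crop('pics/side2.png','pics/s2c.png',340,60,500,240,3)
crop('pics/top2.png','pics/t2c.png',320,140,520,340,3)
a=cv2.imread('pics/s2c.png');b=cv2.imread('pics/t2c.png');c=np.zeros((600,480+0,3),np.uint8);c=np.zeros((600,800,3),np.uint8);b=cv2.resize(b,(320,320));c[:540,:480]=a;c[:320,480:]=b;cv2.imwrite('pics/c2.png',c)
E
```

```text
t 3.35 tcp [ 456.1 -297.1  113.3] x [-0.  0. -1.] zdir 19.06 F [0.17 0.04 0.26] mom [-0.031 -0.126  0.001] q [-0.718  0.482  1.617 -0.     1.043 -1.051] w 0.3
T-shift cm (current axes) [ 0.13  0.23 -0.03] rotvec [-0.0006 -0.0002 -0.0002] dist 2.6734563289780895
```

View pics/c2.png

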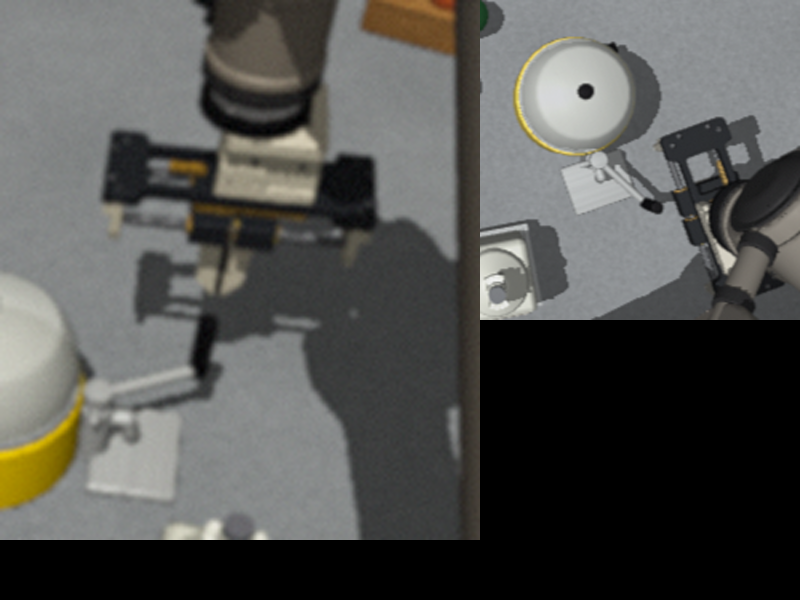

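arm_command([
  {"tx":0,"ty":1,"tz":0,"wx":0,"wy":0,"wz":0,"jaw":-1},
  {"tx":0,"ty":1,"tz":0,"wx":0,"wy":0,"wz":0,"jaw":-1},
  {"tx":0,"ty":1,"tz":0,"wx":0,"wy":0,"wz":0,"jaw":-1},
  {"tx":0,"ty":1,"tz":0,"wx":0,"wy":0,"wz":0,"jaw":-1},
  {"tx":0,"ty":1,"tz":0,"wx":0,"wy":0,"wz":0,"jaw":-1},
  {"tx":0,"ty":1,"tz":0,"wx":0,"wy":0,"wz":0,"jaw":-1},
  {"tx":0,"ty":1,"tz":0,"wx":0,"wy":0,"wz":0,"jaw":-1},
  {"tx":0,"ty":1,"tz":0,"wx":0,"wy":0,"wz":0,"jaw":-1},
  {"tx":0,"ty":0,"tz":0,"wx":0,"wy":0,"wz":0,"jaw":-1},
])

```text
time: 4.35
tool_pos: [429.1, -219.8, 112.8]
tcp_rot: [2.098, 1.569, 2.433]
contact_force: [-0.0, -0.2, 0.4]
grip_width: 0.6
```

arm_command([
  {"tx":0,"ty":0.5,"tz":0,"wx":0,"wy":0,"wz":0,"jaw":-1},
  {"tx":0,"ty":0.5,"tz":0,"wx":0,"wy":0,"wz":0,"jaw":-1},
  {"tx":0,"ty":0.5,"tz":0,"wx":0,"wy":0,"wz":0,"jaw":-1},
  {"tx":0,"ty":0,"tz":0,"wx":0,"wy":0,"wz":0,"jaw":-1},
])

```text
time: 4.75
tool_pos: [424.6, -206.6, 112.9]
tcp_rot: [2.178, 1.57, 2.512]
contact_force: [0.7, -0.6, -0.2]
grip_width: 0.2
```

```bash
python3 - <<'E'
from h import *
show()
for n in('side','top'):cv2.imwrite(f'pics/{n}3.png',imaging.capture(n))
crop('pics/side3.png','pics/s3c.png',340,80,480,240,3)
crop('pics/top3.png','pics/t3c.png',330,150,470,290,3)
a=cv2.imread('pics/s3c.png');b=cv2.imread('pics/t3c.png');c=np.zeros((480,840,3),np.uint8);c[:480,:420]=a;c[:420,420:]=b;cv2.imwrite('pics/c3.png',c[:,:800])
E
```

```text
t 4.75 tcp [ 424.6 -206.6  112.9] x [-0.  0. -1.] zdir 19.15 F [ 0.71 -0.6  -0.17] mom [-0.022 -0.058  0.045] q [-0.615  0.367  1.814  0.     0.961 -0.95 ] w 0.2
```

View pics/c3.png

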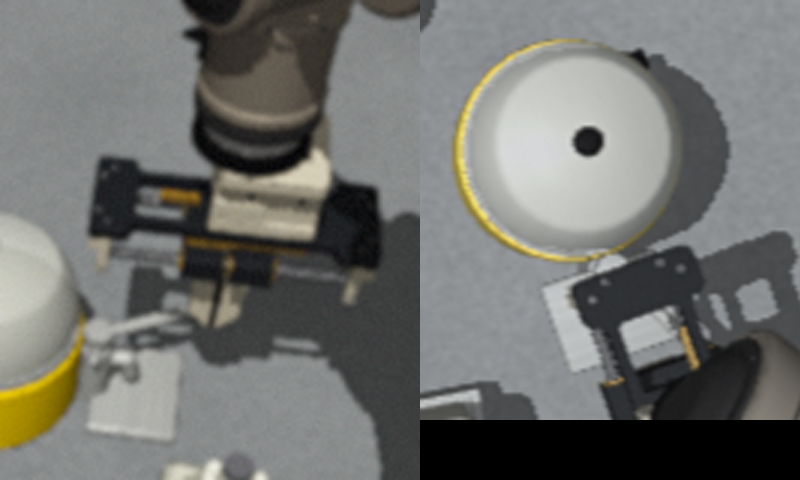

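```bash
python3 - <<'E'
from h import *
crop('pics/side3.png','pics/s3d.png',360,150,440,210,9)
print(proj('side',(424.6,-206.6,91)),proj('side',(505.2-85*np.cos(np.radians(5)),-190,122)))
for th in (0,.5,.8,1.0):
    a=np.radians(227.7)-th; p=np.array([505.2+85*np.cos(a),-195.2+85*np.sin(a),122]); print(th,p,proj('side',p),proj('side',p-[0,0,54]))
E
```

```text
[408.29628909 194.28390173] [409.25015967 190.57428758]
0 [ 447.99393635 -258.06864307  122.        ] [409.16999558 166.50269941] [405.80633467 182.70097554]
0.5 [ 424.85612304 -222.94637697  122.        ] [413.02283949 180.07694059] [409.42204623 196.15551028]
0.8 [ 420.24494761 -197.96388724  122.        ] [410.7487401  188.21752561] [407.18533967 204.20938004]
1.0 [ 421.3892929 -181.0308301  122.       ] [407.30630114 193.16047784] [403.8499801  209.09412399]
```

View pics/s3d.png

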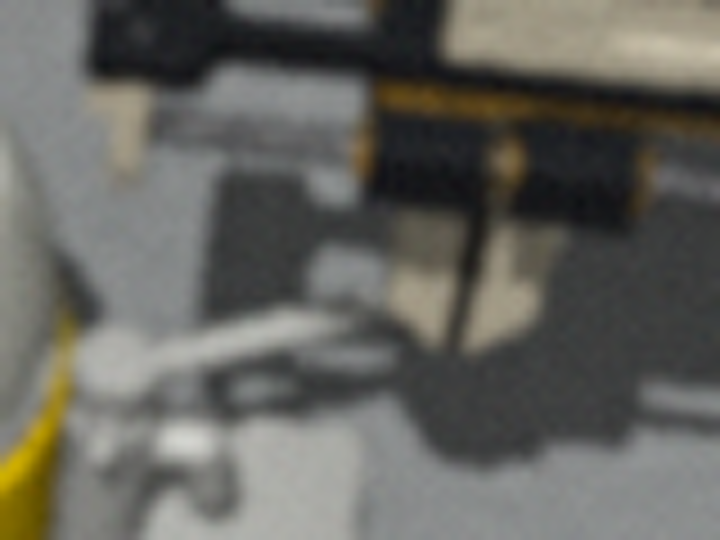

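```bash
python3 - <<'E'
from h import *
print(proj('side',(456.1,-297.1,91)),proj('top',(456.1,-297.1,91)),proj('side',(424.6,-206.6,91)))
crop('pics/side2.png','pics/s2d.png',370,110,450,200,6)
E
```

```text
[410.23664594 164.25102971] [445.70135435 263.77137733] [408.29628909 194.28390173]
```

View pics/s2d.png

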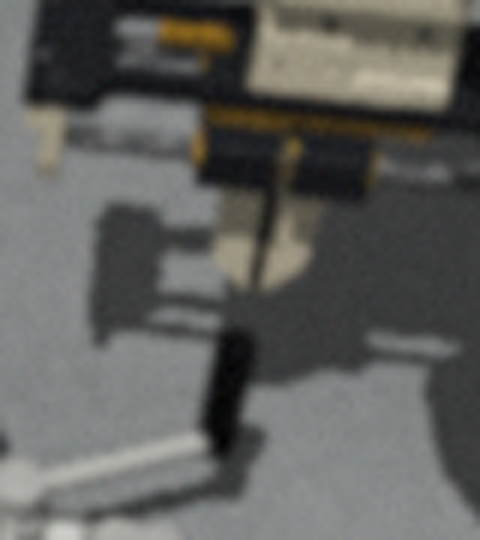

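```bash
python3 - <<'E'
from h import *
print(proj('side',(452.7,-298.2,196)),proj('side',(452.7,-298.2,218)),proj('side',(452.7,-298.2,262)))
crop('pics/side1.png' if False else 'pics/s1.png','pics/s1d.png',370,50,490,140,6)
E
```

```text
[418.989063  130.4664193] [420.65296929 122.64525556] [424.15687606 106.17520025]
```

View pics/s1d.png

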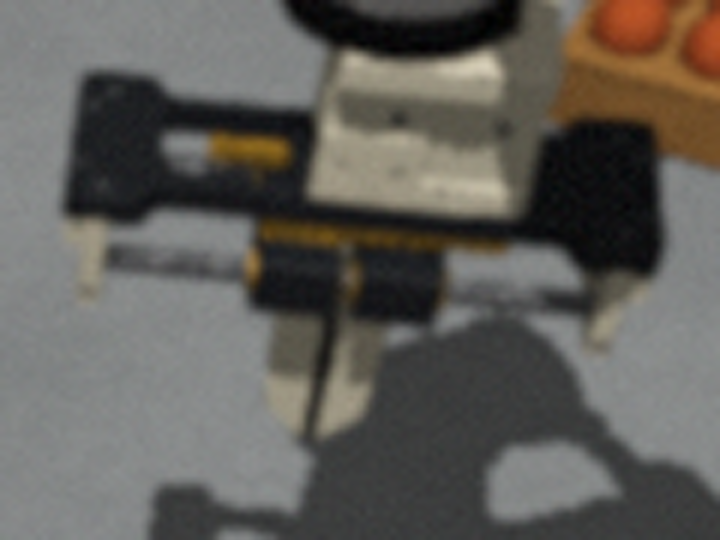

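```bash
python3 - <<'E'
from h import *
for z in (157,175,195,215): print(z,proj('top',(456.1+89.8,-297.1+31.1,z)))
crop('pics/top2.png','pics/t2d.png',410,190,530,290,6)
E
```

```text
157 [439.35198777 219.66293078]
175 [442.29362517 219.53665345]
195 [445.73381013 219.38897469]
215 [449.36963427 219.23289761]
```

View pics/t2d.png

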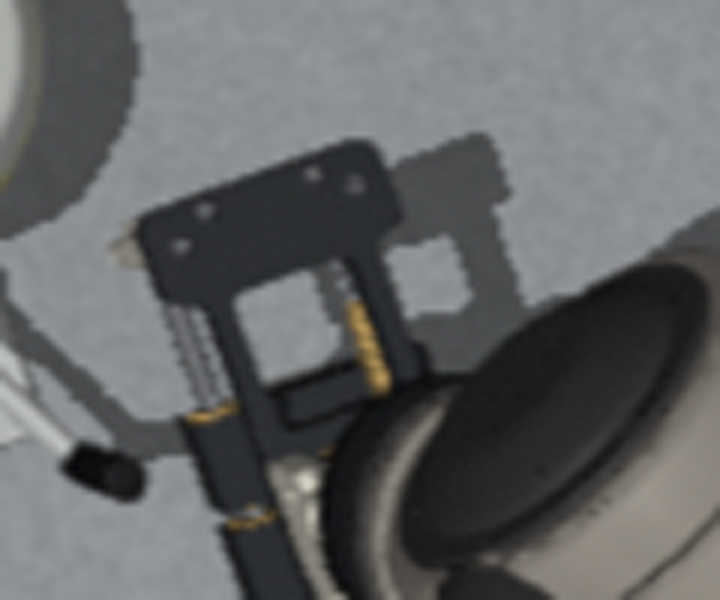

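arm_command([
  {"tx":-2,"ty":0,"tz":0,"wx":0,"wy":0,"wz":0,"jaw":-1},
  {"tx":-2,"ty":0,"tz":0,"wx":0,"wy":0,"wz":0,"jaw":-1},
  {"tx":-2,"ty":0,"tz":0,"wx":0,"wy":0,"wz":0,"jaw":-1},
  {"tx":-2,"ty":0,"tz":0,"wx":0,"wy":0,"wz":0,"jaw":-1},
  {"tx":0,"ty":-3,"tz":0,"wx":0,"wy":0,"wz":0,"jaw":-1},
  {"tx":0,"ty":-3,"tz":0,"wx":0,"wy":0,"wz":0,"jaw":-1},
  {"tx":0,"ty":-3,"tz":0,"wx":0,"wy":0,"wz":0,"jaw":-1},
  {"tx":0,"ty":0,"tz":0,"wx":0,"wy":0,"wz":0,"jaw":-1},
  {"tx":0,"ty":0,"tz":0,"wx":0,"wy":0,"wz":0,"jaw":-1},
])

```text
time: 5.75
tool_pos: [454.1, -292.3, 192.5]
tcp_rot: [1.998, 1.57, 2.331]
contact_force: [-0.7, 0.4, 0.1]
grip_width: 0.4
```

```bash
python3 - <<'E'
from h import *
show()
for n in('side','top'):cv2.imwrite(f'pics/{n}4.png',imaging.capture(n))
crop('pics/side4.png','pics/s4c.png',340,80,480,240,3)
crop('pics/top4.png','pics/t4c.png',330,170,500,310,3)
a=cv2.imread('pics/s4c.png');b=cv2.imread('pics/t4c.png');c=np.zeros((480,930,3),np.uint8);c[:480,:420]=a;c[:420,420:]=b;cv2.imwrite('pics/c4.png',c[:,:800])
E
```

```text
t 5.75 tcp [ 454.1 -292.3  192.5] x [-0.001  0.001 -1.   ] zdir 19.08 F [-0.73  0.42  0.15] mom [ 0.027 -0.115 -0.07 ] q [-0.714  0.392  1.522  0.     1.229 -1.047] w 0.4
```

View pics/c4.png

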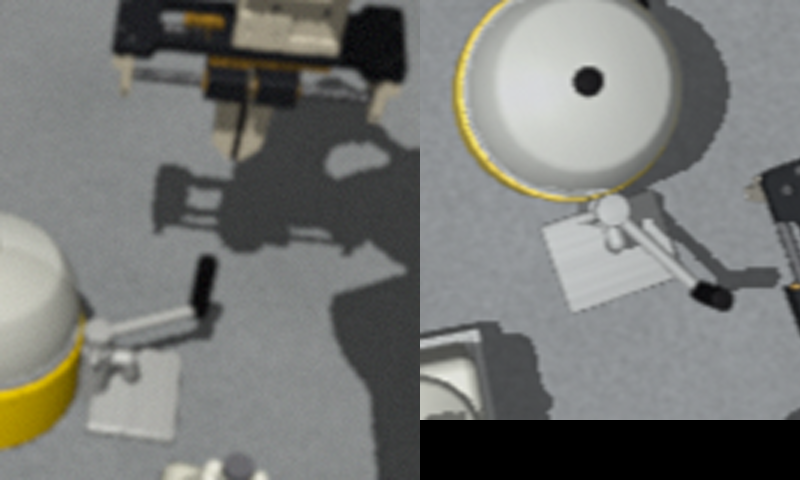

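arm_command([
  {"tx":2,"ty":-3,"tz":0,"wx":0,"wy":0,"wz":0,"jaw":-1},
  {"tx":2,"ty":-3,"tz":0,"wx":0,"wy":0,"wz":0,"jaw":-1},
  {"tx":2,"ty":-3,"tz":0,"wx":0,"wy":0,"wz":0,"jaw":-1},
  {"tx":3,"ty":0,"tz":0,"wx":0,"wy":0,"wz":0,"jaw":-1},
  {"tx":3,"ty":0,"tz":0,"wx":0,"wy":0,"wz":0,"jaw":-1},
  {"tx":3,"ty":0,"tz":0,"wx":0,"wy":0,"wz":0,"jaw":-1},
  {"tx":1,"ty":0,"tz":0,"wx":0,"wy":0,"wz":0,"jaw":-1},
  {"tx":0,"ty":0,"tz":0,"wx":0,"wy":0,"wz":0,"jaw":-1},
])

```text
time: 6.65
tool_pos: [483.4, -376.0, 32.0]
tcp_rot: [2.024, 1.568, 2.359]
contact_force: [-0.1, 0.1, 0.5]
grip_width: 0.2
```

```bash
python3 - <<'E'
from h import *
show(); o,t,M=state(); print(proj('side',t-[0,0,22]),proj('top',t-[0,0,22]))
cv2.imwrite(f'pics/side5.png',imaging.capture('side'))
cv2.imwrite(f'pics/top5.png',imaging.capture('top'))
crop('pics/side5.png','pics/s5c.png',360,60,500,170,5)
E
```

```text
t 6.65 tcp [ 483.4 -376.    32. ] x [-0.002  0.002 -1.   ] zdir 19.18 F [-0.08  0.15  0.51] mom [ 0.002 -0.107 -0.02 ] q [-0.786  0.691  1.484 -0.     0.969 -1.121] w 0.2
[407.16108022 163.86995708] [468.73166647 247.97549225]
```

View pics/s5c.png

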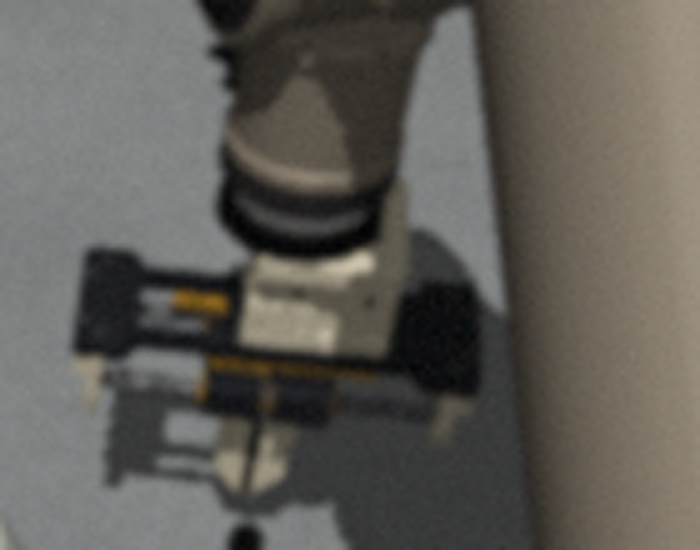

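View pics/top5.png

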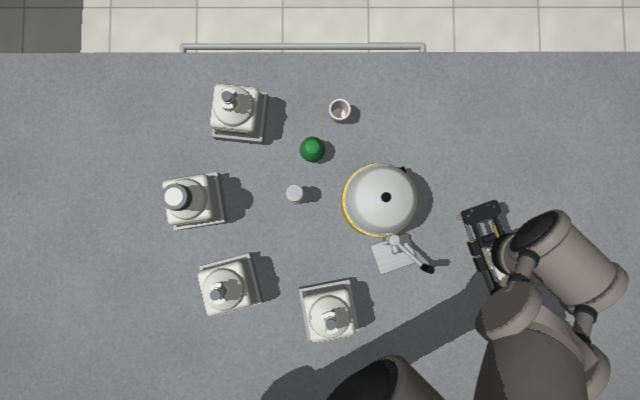

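arm_command([
  {"tx":0.5,"ty":0,"tz":0,"wx":0,"wy":0,"wz":0,"jaw":-1},
  {"tx":0.5,"ty":0,"tz":0,"wx":0,"wy":0,"wz":0,"jaw":-1},
  {"tx":0,"ty":0,"tz":0,"wx":0,"wy":0,"wz":0,"jaw":-1},
])

```text
time: 7.05
tool_pos: [483.8, -377.1, 22.9]
tcp_rot: [2.323, 1.571, 2.657]
contact_force: [0.0, -0.1, -0.3]
grip_width: 0.7
```

arm_command([
  {"tx":0.4,"ty":0,"tz":0,"wx":0,"wy":0,"wz":0,"jaw":-1},
  {"tx":0,"ty":0,"tz":0,"wx":0,"wy":0,"wz":0,"jaw":-1},
])

```text
time: 7.25
tool_pos: [483.7, -377.1, 18.6]
tcp_rot: [2.062, 1.57, 2.396]
contact_force: [0.1, -0.1, 0.5]
grip_width: 0.4
```

arm_command([
  {"tx":0.4,"ty":0,"tz":0,"wx":0,"wy":0,"wz":0,"jaw":-1},
  {"tx":0,"ty":0,"tz":0,"wx":0,"wy":0,"wz":0,"jaw":-1},
])

```text
time: 7.45
tool_pos: [483.7, -377.1, 14.5]
tcp_rot: [2.068, 1.57, 2.402]
contact_force: [0.3, 0.3, 0.5]
grip_width: 0.4
```

arm_command([
  {"tx":0.4,"ty":0,"tz":0,"wx":0,"wy":0,"wz":0,"jaw":-1},
  {"tx":0,"ty":0,"tz":0,"wx":0,"wy":0,"wz":0,"jaw":-1},
])

```text
time: 7.65
tool_pos: [483.6, -377.0, 10.4]
tcp_rot: [2.071, 1.57, 2.405]
contact_force: [-0.6, -0.3, -0.8]
grip_width: 0.4
```

arm_command([
  {"tx":0.4,"ty":0,"tz":0,"wx":0,"wy":0,"wz":0,"jaw":-1},
  {"tx":0,"ty":0,"tz":0,"wx":0,"wy":0,"wz":0,"jaw":-1},
])

```text
time: 7.85
tool_pos: [483.7, -377.0, 6.5]
tcp_rot: [2.077, 1.57, 2.411]
contact_force: [-0.6, 0.4, 0.2]
grip_width: 0.6
```

arm_command([
  {"tx":0.4,"ty":0,"tz":0,"wx":0,"wy":0,"wz":0,"jaw":-1},
  {"tx":0,"ty":0,"tz":0,"wx":0,"wy":0,"wz":0,"jaw":-1},
])

```text
time: 8.05
tool_pos: [483.7, -377.0, 2.5]
tcp_rot: [2.066, 1.57, 2.4]
contact_force: [0.3, 0.6, 0.0]
grip_width: 0.5
```

```bash
python3 - <<'E'
from h import *
show(); o,t,M=state(); print(proj('side',t-[0,0,22]))
cv2.imwrite(f'pics/side6.png',imaging.capture('side'))
crop('pics/side6.png','pics/s6c.png',380,100,460,190,6)
E
```

```text
t 8.05 tcp [ 483.7 -377.     2.5] x [-0.001  0.001 -1.   ] zdir 19.13 F [0.32 0.62 0.  ] mom [-0.041 -0.137 -0.063] q [-0.787  0.732  1.502 -0.     0.909 -1.121] w 0.5
[405.61585332 171.46214469]
```

View pics/s6c.png

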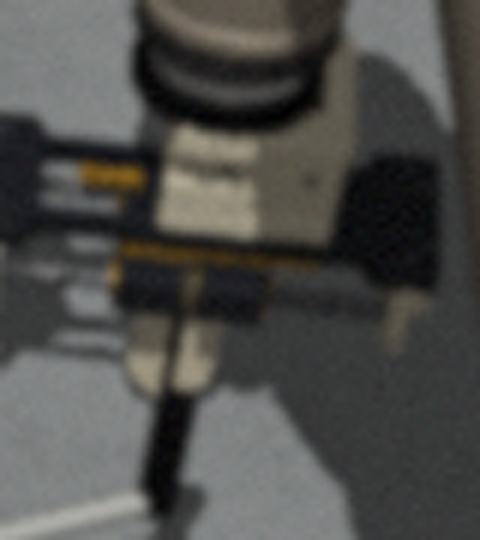

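arm_command([
  {"tx":0.4,"ty":0,"tz":0,"wx":0,"wy":0,"wz":0,"jaw":-1},
  {"tx":0,"ty":0,"tz":0,"wx":0,"wy":0,"wz":0,"jaw":-1},
])

```text
time: 8.3
tool_pos: [483.7, -377.0, -1.5]
tcp_rot: [2.099, 1.57, 2.433]
contact_force: [-0.6, -0.5, 0.1]
grip_width: 0.4
```

arm_command([
  {"tx":0.4,"ty":0,"tz":0,"wx":0,"wy":0,"wz":0,"jaw":-1},
  {"tx":0,"ty":0,"tz":0,"wx":0,"wy":0,"wz":0,"jaw":-1},
])

```text
time: 8.5
tool_pos: [483.7, -377.0, -5.5]
tcp_rot: [2.075, 1.57, 2.409]
contact_force: [-0.5, -0.3, 0.2]
grip_width: 0.6
```

arm_command([
  {"tx":0.4,"ty":0,"tz":0,"wx":0,"wy":0,"wz":0,"jaw":-1},
  {"tx":0,"ty":0,"tz":0,"wx":0,"wy":0,"wz":0,"jaw":-1},
])

```text
time: 8.7
tool_pos: [484.2, -377.5, -8.4]
tcp_rot: [-1.174, 1.57, -0.84]
contact_force: [-1.2, 2.1, 5.7]
grip_width: 0.3
```

```bash
python3 - <<'E'
from h import *
show(); o,t,M=state()
cv2.imwrite(f'pics/side7.png',imaging.capture('side'))
crop('pics/side7.png','pics/s7c.png',380,130,440,180,10)
print(atz('side',408.5,168,0), proj('side',[t[0],t[1],0]))
E
```

```text
t 8.7 tcp [ 484.2 -377.5   -8.4] x [ 0.001 -0.001 -1.   ] zdir 19.14 F [-1.24  2.05  5.75] mom [0.133 0.001 0.004] q [-0.787  0.747  1.508 -0.     0.886 -1.121] w 0.3
[ 477.04449497 -373.43824575    0.        ] [406.54709356 166.09711483]
```

View pics/s7c.png

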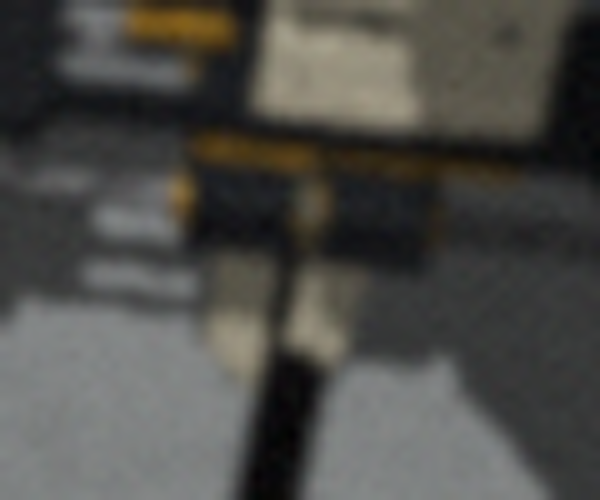

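arm_command([
  {"tx":-3.1,"ty":0,"tz":0,"wx":0,"wy":0,"wz":0,"jaw":-1},
  {"tx":-3.1,"ty":0,"tz":0,"wx":0,"wy":0,"wz":0,"jaw":-1},
  {"tx":-3.1,"ty":2,"tz":0,"wx":0,"wy":0,"wz":0,"jaw":-1},
  {"tx":0,"ty":2,"tz":0,"wx":0,"wy":0,"wz":0,"jaw":-1},
  {"tx":0,"ty":2,"tz":0,"wx":0,"wy":0,"wz":0,"jaw":-1},
  {"tx":0,"ty":2,"tz":0,"wx":0,"wy":0,"wz":0,"jaw":-1},
  {"tx":0,"ty":1,"tz":0,"wx":0,"wy":0,"wz":0,"jaw":-1},
  {"tx":0,"ty":0,"tz":0,"wx":0,"wy":0,"wz":0,"jaw":-1},
])

```text
time: 9.55
tool_pos: [454.2, -291.3, 84.1]
tcp_rot: [2.156, 1.57, 2.491]
contact_force: [0.2, -0.2, -0.3]
grip_width: 0.5
```

arm_command([
  {"tx":0,"ty":1,"tz":0,"wx":0,"wy":0,"wz":0,"jaw":-1},
  {"tx":0,"ty":1,"tz":0,"wx":0,"wy":0,"wz":0,"jaw":-1},
  {"tx":0,"ty":1,"tz":0,"wx":0,"wy":0,"wz":0,"jaw":-1},
  {"tx":0,"ty":1,"tz":0,"wx":0,"wy":0,"wz":0,"jaw":-1},
  {"tx":0,"ty":0,"tz":0,"wx":0,"wy":0,"wz":0,"jaw":-1},
])

```text
time: 10.05
tool_pos: [440.8, -253.4, 84.0]
tcp_rot: [2.228, 1.57, 2.563]
contact_force: [-0.4, -2.4, -0.8]
grip_width: 0.4
```

```bash
python3 - <<'E'
from h import *
show(); o,t,M=state(); d=t[:2]-[505.2,-195.2]; print('chord',d@[-.327,.945],'lat',d@[-.945,-.327])
cv2.imwrite(f'pics/side8.png',imaging.capture('side'))
crop('pics/side8.png','pics/s8c.png',350,120,450,220,6)
E
```

```text
t 10.05 tcp [ 440.8 -253.4   84. ] x [-0.  0. -1.] zdir 19.17 F [-0.44 -2.36 -0.82] mom [-0.336 -0.116  0.02 ] q [-0.673  0.464  1.749 -0.     0.929 -1.007] w 0.4
chord -33.93086857638821 lat 79.91707837884411
```

View pics/s8c.png

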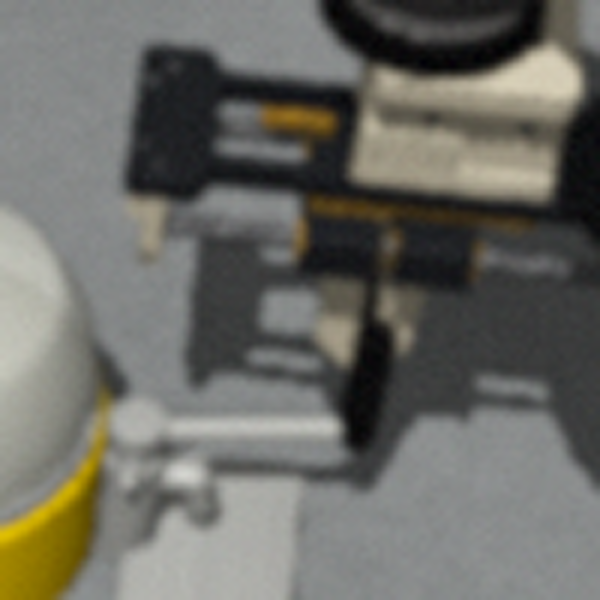

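arm_command([
  {"tx":0,"ty":1,"tz":0,"wx":0,"wy":0,"wz":0,"jaw":-1},
  {"tx":0,"ty":1,"tz":0,"wx":0,"wy":0,"wz":0,"jaw":-1},
  {"tx":0,"ty":1,"tz":0,"wx":0,"wy":0,"wz":0,"jaw":-1},
  {"tx":0,"ty":1,"tz":0,"wx":0,"wy":0,"wz":0,"jaw":-1},
  {"tx":0,"ty":0.5,"tz":0,"wx":0,"wy":0,"wz":0,"jaw":-1},
  {"tx":0,"ty":0.5,"tz":0,"wx":0,"wy":0,"wz":0,"jaw":-1},
  {"tx":0,"ty":0,"tz":0,"wx":0,"wy":0,"wz":0,"jaw":-1},
])

```text
time: 10.8
tool_pos: [425.9, -207.0, 84.4]
tcp_rot: [-0.748, 1.568, -0.414]
contact_force: [6.1, -2.6, -0.9]
grip_width: 0.5
```

arm_command([
  {"tx":0,"ty":0.3,"tz":0,"wx":0,"wy":0,"wz":0,"jaw":-1},
  {"tx":0,"ty":0,"tz":0,"wx":0,"wy":0,"wz":0,"jaw":-1},
])

```text
time: 11.0
tool_pos: [425.8, -204.8, 84.5]
tcp_rot: [-0.759, 1.566, -0.425]
contact_force: [7.3, -3.7, -2.8]
grip_width: 0.9
```

arm_command([
  {"tx":0,"ty":0.3,"tz":0,"wx":0,"wy":0,"wz":0,"jaw":-1},
  {"tx":0,"ty":0,"tz":0,"wx":0,"wy":0,"wz":0,"jaw":-1},
])

```text
time: 11.2
tool_pos: [424.7, -202.1, 84.6]
tcp_rot: [-0.804, 1.566, -0.47]
contact_force: [6.5, -4.3, -1.4]
grip_width: 0.4
```

```bash
python3 - <<'E'
from h import *
show(); o,t,M=state(); d=t[:2]-[505.2,-195.2]; print('chord',d@[-.327,.945],'lat',d@[-.945,-.327])
for n in('side','top'):cv2.imwrite(f'pics/{n}9.png',imaging.capture(n))
crop('pics/side9.png','pics/s9c.png',350,120,450,220,6)
crop('pics/top9.png','pics/t9c.png',320,190,460,330,5)
E
```

```text
t 11.2 tcp [ 424.7 -202.1   84.6] x [ 0.004 -0.002 -1.   ] zdir 19.12 F [ 6.52 -4.32 -1.38] mom [-0.558 -1.245 -0.063] q [-6.080e-01  4.040e-01  1.855e+00  1.000e-03  8.780e-01 -9.420e-01] w 0.4
chord 19.798195392608356 lat 78.28589918465315
```

View pics/s9c.png

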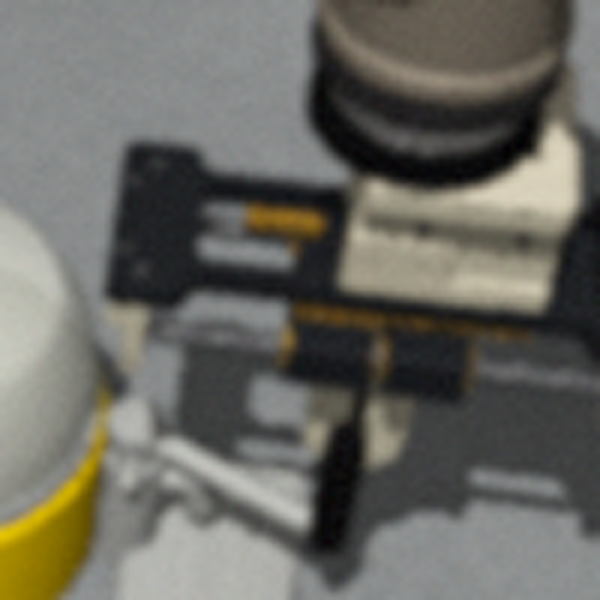

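View pics/t9c.png

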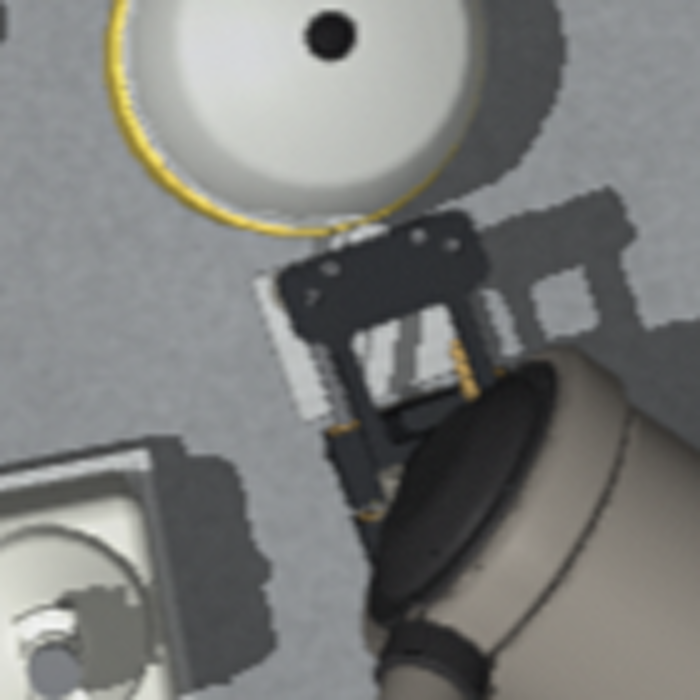

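arm_command([
  {"tx":0,"ty":0.2,"tz":0.3,"wx":0,"wy":0,"wz":0,"jaw":-1},
  {"tx":0,"ty":0,"tz":0,"wx":0,"wy":0,"wz":0,"jaw":-1},
])

```text
time: 11.5
tool_pos: [425.4, -199.1, 84.4]
tcp_rot: [-1.586, 1.569, -1.251]
contact_force: [1.2, -5.0, 0.9]
grip_width: 0.4
```

arm_command([
  {"tx":0,"ty":0.2,"tz":0.1,"wx":0,"wy":0,"wz":0,"jaw":-1},
  {"tx":0,"ty":0,"tz":0,"wx":0,"wy":0,"wz":0,"jaw":-1},
])

```text
time: 11.7
tool_pos: [425.6, -198.4, 84.5]
tcp_rot: [-1.759, 1.566, -1.424]
contact_force: [-1.6, -12.0, 0.3]
grip_width: 0.3
```

arm_command([
  {"tx":0,"ty":0.2,"tz":0.1,"wx":0,"wy":0,"wz":0,"jaw":-1},
  {"tx":0,"ty":0,"tz":0,"wx":0,"wy":0,"wz":0,"jaw":-1},
])

```text
time: 11.9
tool_pos: [425.7, -197.7, 84.6]
tcp_rot: [-1.828, 1.564, -1.492]
contact_force: [-3.9, -19.7, -1.5]
grip_width: 0.1
```

arm_command([
  {"tx":0,"ty":-1,"tz":0,"wx":0,"wy":0,"wz":0,"jaw":-1},
  {"tx":0,"ty":-2,"tz":0,"wx":0,"wy":0,"wz":0,"jaw":-1},
  {"tx":0,"ty":-2,"tz":0,"wx":0,"wy":0,"wz":0,"jaw":-1},
  {"tx":0,"ty":-2,"tz":0,"wx":0,"wy":0,"wz":0,"jaw":-1},
  {"tx":0,"ty":-2,"tz":0,"wx":0,"wy":0,"wz":0,"jaw":-1},
  {"tx":0,"ty":-2,"tz":0,"wx":0,"wy":0,"wz":0,"jaw":-1},
  {"tx":0,"ty":-1,"tz":0,"wx":0,"wy":0,"wz":0,"jaw":-1},
  {"tx":-2,"ty":0,"tz":0,"wx":0,"wy":0,"wz":0,"jaw":-1},
  {"tx":-4,"ty":0,"tz":0,"wx":0,"wy":0,"wz":0,"jaw":0.6},
  {"tx":-4,"ty":0,"tz":0,"wx":0,"wy":0,"wz":0,"jaw":0.6},
  {"tx":-4,"ty":0,"tz":0,"wx":0,"wy":0,"wz":0,"jaw":0.6},
  {"tx":0,"ty":0,"tz":0,"wx":0,"wy":0,"wz":0,"jaw":0.6},
])

```text
time: 13.1
tool_pos: [466.7, -308.2, 229.5]
tcp_rot: [-1.009, 1.562, -0.674]
contact_force: [0.2, -0.6, -0.2]
grip_width: 27.7
```

```bash
python3 - <<'E'
from h import *
show()
for n in('side','top'):cv2.imwrite(f'pics/{n}10.png',imaging.capture(n))
crop('pics/top10.png','pics/t10c.png',335,155,455,285,4)
for n,b in (('side',(365,150,420,215)),('top',(375,225,440,285))):
    x0,y0,x1,y1=b; d=cv2.absdiff(cv2.imread(f'pics/{n}0.png'),cv2.imread(f'pics/{n}10.png'))[y0:y1,x0:x1]; print(n,d.mean(),d.max())
# cap grasp: grip plan
c=tri((173.1,196.3),(223.1,300.6))[0]
print(c)
E
```

```text
t 13.1 tcp [ 466.7 -308.2  229.5] x [ 0.007 -0.005 -1.   ] zdir 19.17 F [ 0.2  -0.58 -0.22] mom [-0.018 -0.152 -0.003] q [-0.721  0.391  1.417  0.     1.324 -1.056] w 27.7
side 8.34004662004662 68
top 7.835897435897436 12
[591.7180576  235.73046105 169.722817  ]
```

View pics/t10c.png

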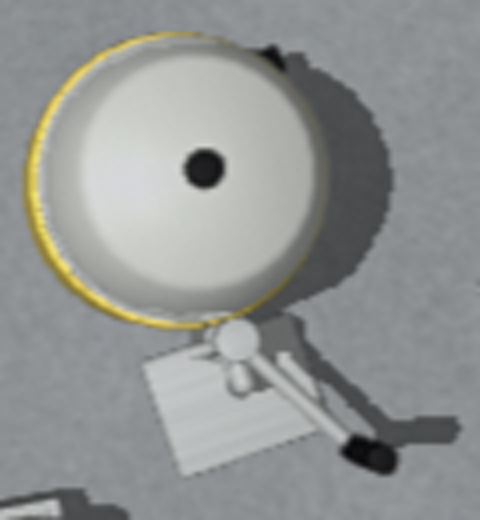

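```bash
python3 - <<'E'
from h import *
show(); plan_to((591.4,235.5,229),19.1)
E
```

```text
t 13.2 tcp [ 464.9 -306.8  224.4] x [ 0.  0. -1.] zdir 19.16 F [ 0.27  0.35 -1.79] mom [ 0.005 -0.154  0.009] q [-0.721  0.396  1.424  0.     1.321 -1.056] w 35.8
T-shift cm (current axes) [-0.45 47.07 29.75] rotvec [ 0.0011  0.0003 -0.    ] dist 556.8598175387835
```

arm_command([
  {"tx":0,"ty":2.47,"tz":1.56,"wx":0,"wy":0,"wz":0,"jaw":0.6},
  {"tx":0,"ty":2.47,"tz":1.56,"wx":0,"wy":0,"wz":0,"jaw":0.6},
  {"tx":0,"ty":2.47,"tz":1.56,"wx":0,"wy":0,"wz":0,"jaw":0.6},
  {"tx":0,"ty":2.47,"tz":1.56,"wx":0,"wy":0,"wz":0,"jaw":0.6},
  {"tx":0,"ty":2.47,"tz":1.56,"wx":0,"wy":0,"wz":0,"jaw":0.6},
  {"tx":0,"ty":2.47,"tz":1.56,"wx":0,"wy":0,"wz":0,"jaw":0.6},
  {"tx":0,"ty":2.47,"tz":1.56,"wx":0,"wy":0,"wz":0,"jaw":0.6},
  {"tx":0,"ty":2.47,"tz":1.56,"wx":0,"wy":0,"wz":0,"jaw":0.6},
  {"tx":0,"ty":2.47,"tz":1.56,"wx":0,"wy":0,"wz":0,"jaw":0.6},
  {"tx":0,"ty":2.47,"tz":1.56,"wx":0,"wy":0,"wz":0,"jaw":0.6},
  {"tx":0,"ty":2.47,"tz":1.56,"wx":0,"wy":0,"wz":0,"jaw":0.6},
  {"tx":0,"ty":2.47,"tz":1.56,"wx":0,"wy":0,"wz":0,"jaw":0.6},
  {"tx":0,"ty":2.47,"tz":1.56,"wx":0,"wy":0,"wz":0,"jaw":0.6},
  {"tx":0,"ty":2.47,"tz":1.56,"wx":0,"wy":0,"wz":0,"jaw":0.6},
  {"tx":0,"ty":2.47,"tz":1.56,"wx":0,"wy":0,"wz":0,"jaw":0.6},
  {"tx":0,"ty":2.47,"tz":1.56,"wx":0,"wy":0,"wz":0,"jaw":0.6},
  {"tx":0,"ty":2.47,"tz":1.56,"wx":0,"wy":0,"wz":0,"jaw":0.6},
  {"tx":0,"ty":2.47,"tz":1.56,"wx":0,"wy":0,"wz":0,"jaw":0.6},
  {"tx":0,"ty":2.47,"tz":1.56,"wx":0,"wy":0,"wz":0,"jaw":0.6},
  {"tx":0,"ty":0,"tz":0,"wx":0,"wy":0,"wz":0,"jaw":0.6},
])

```text
time: 15.2
tool_pos: [589.8, 236.2, 221.0]
tcp_rot: [2.805, 1.566, -3.141]
contact_force: [-0.1, -0.4, -0.6]
grip_width: 72.8
```

```bash
python3 - <<'E'
from h import *
show(); plan_to((591.4,235.5,125),19.1)
for n in('side','top'):cv2.imwrite(f'pics/{n}11.png',imaging.capture(n))
E
```

```text
t 15.2 tcp [589.8 236.2 221. ] x [-0.005 -0.    -1.   ] zdir 19.34 F [-0.14 -0.42 -0.65] mom [-0.005 -0.116  0.041] q [ 2.600e-01  5.510e-01  1.180e+00  1.000e-03  1.415e+00 -7.800e-02] w 72.8
T-shift cm (current axes) [ 9.6  -0.14  0.17] rotvec [ 0.0043 -0.0045 -0.0016] dist 96.05152112139317
```

View pics/side11.png

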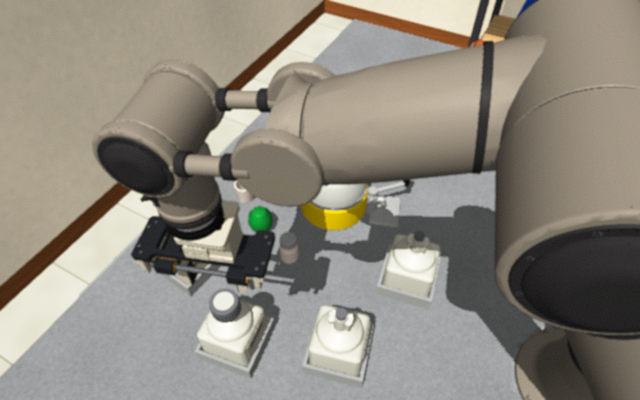

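View pics/top11.png

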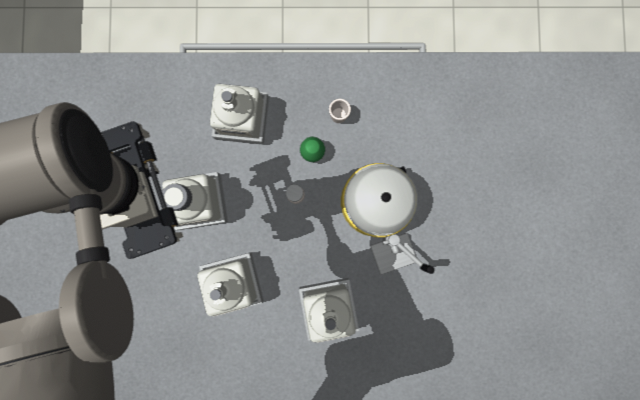

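arm_command([
  {"tx":2,"ty":0,"tz":0.1,"wx":0,"wy":0,"wz":0,"jaw":0.6},
  {"tx":2,"ty":-0.1,"tz":0,"wx":0,"wy":0,"wz":0,"jaw":0.6},
  {"tx":1.5,"ty":0,"tz":0,"wx":0,"wy":0,"wz":0,"jaw":0.6},
  {"tx":0,"ty":0,"tz":0,"wx":0,"wy":0,"wz":0,"jaw":0.6},
  {"tx":0,"ty":0,"tz":0,"wx":0,"wy":0,"wz":0,"jaw":0.6},
])

```text
time: 15.8
tool_pos: [592.2, 231.4, 168.9]
tcp_rot: [-3.021, 1.57, -2.688]
contact_force: [-0.2, -0.3, 0.1]
grip_width: 73.6
```

```bash
python3 - <<'E'
from h import *
show(); plan_to((591.4,235.5,125),19.1)
o,t,M=state()
for s in (-1,1): print(proj('side',t+[0,0,8]+M[:,2]*s*37+M[:,1]*9))
for n in('side','top'):cv2.imwrite(f'pics/{n}12.png',imaging.capture(n))
crop('pics/side12.png','pics/s12c.png',130,210,290,350,5)
crop('pics/top12.png','pics/t12c.png',100,130,220,250,5)
E
```

```text
t 15.8 tcp [592.2 231.4 168.9] x [-0.001 -0.001 -1.   ] zdir 19.08 F [-0.21 -0.3   0.12] mom [ 0.012 -0.13  -0.018] q [ 0.252  0.585  1.265 -0.     1.293 -0.081] w 73.6
T-shift cm (current axes) [4.39 0.42 0.06] rotvec [-0.0004 -0.0012  0.0001] dist 44.09662005282754
[243.70194011 304.59631768]
[201.08307154 297.75276962]
```

View pics/s12c.png

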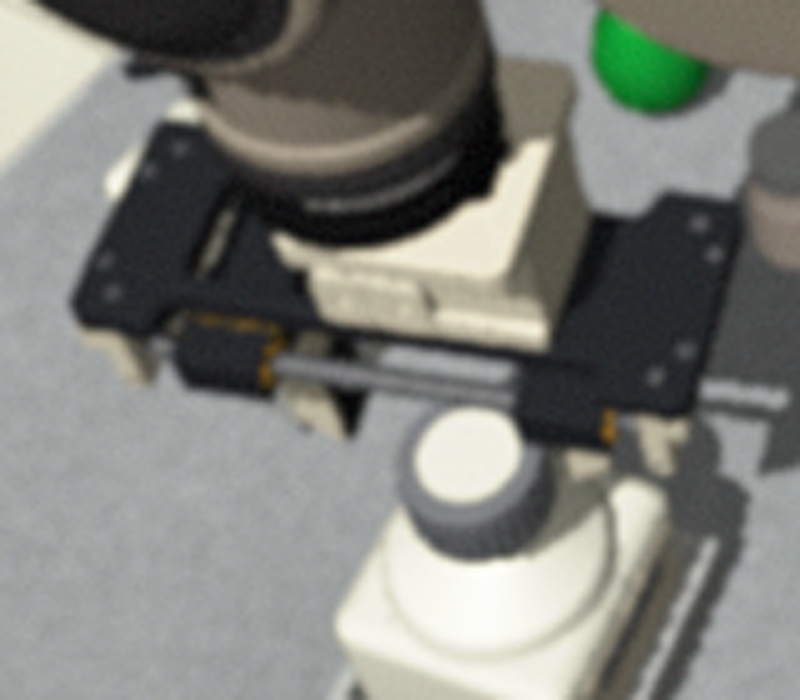

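View pics/t12c.png

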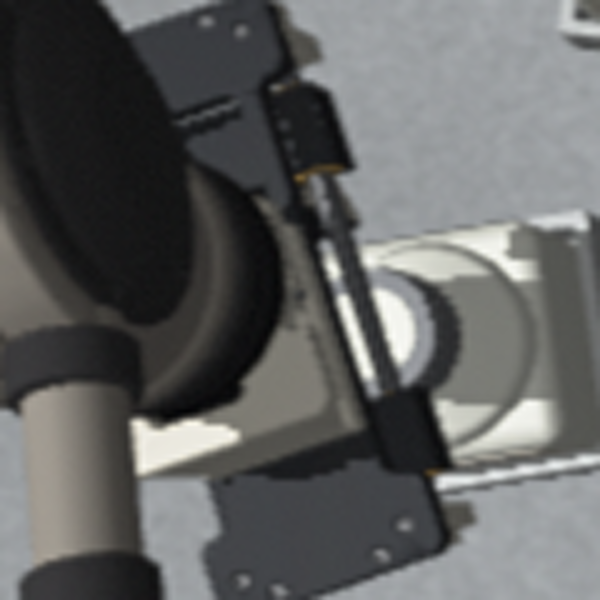

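arm_command([
  {"tx":0,"ty":0.4,"tz":0.1,"wx":0,"wy":0,"wz":0,"jaw":0.6},
  {"tx":1,"ty":0,"tz":0,"wx":0,"wy":0,"wz":0,"jaw":0.6},
  {"tx":1,"ty":0,"tz":0,"wx":0,"wy":0,"wz":0,"jaw":0.6},
  {"tx":1,"ty":0,"tz":0,"wx":0,"wy":0,"wz":0,"jaw":0.6},
  {"tx":1,"ty":0,"tz":0,"wx":0,"wy":0,"wz":0,"jaw":0.6},
  {"tx":0.3,"ty":0,"tz":0,"wx":0,"wy":0,"wz":0,"jaw":0.6},
  {"tx":0,"ty":0,"tz":0,"wx":0,"wy":0,"wz":0,"jaw":0.6},
  {"tx":0,"ty":0,"tz":0,"wx":0,"wy":0,"wz":0,"jaw":0.6},
])

```text
time: 16.7
tool_pos: [592.3, 236.5, 126.2]
tcp_rot: [-0.283, 1.57, 0.051]
contact_force: [-0.4, -0.2, -0.2]
grip_width: 73.5
```

```bash
python3 - <<'E'
from h import *
show(); plan_to((591.4,235.5,125),19.1)
for n in('side','top'):cv2.imwrite(f'pics/{n}13.png',imaging.capture(n))
crop('pics/side13.png','pics/s13c.png',130,210,290,350,5)
crop('pics/top13.png','pics/t13c.png',100,130,220,250,5)
E
```

```text
t 16.7 tcp [592.3 236.5 126.2] x [ 0.  0. -1.] zdir 19.14 F [-0.39 -0.22 -0.23] mom [ 0.017 -0.107 -0.046] q [ 0.26   0.624  1.316 -0.     1.2   -0.074] w 73.5
T-shift cm (current axes) [ 0.12 -0.06 -0.12] rotvec [0.0006 0.0005 0.0001] dist 1.807000341409904
```

View pics/s13c.png

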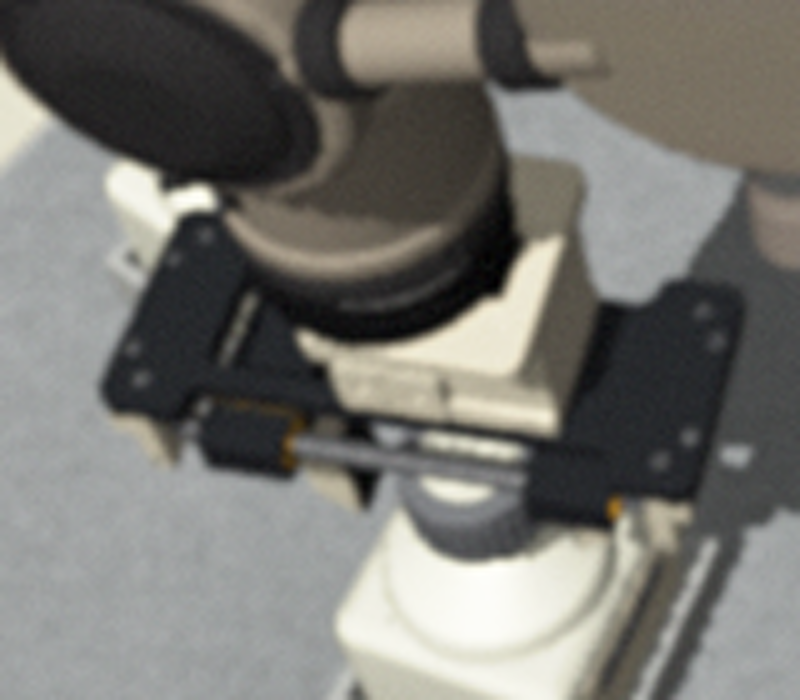

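View pics/t13c.png

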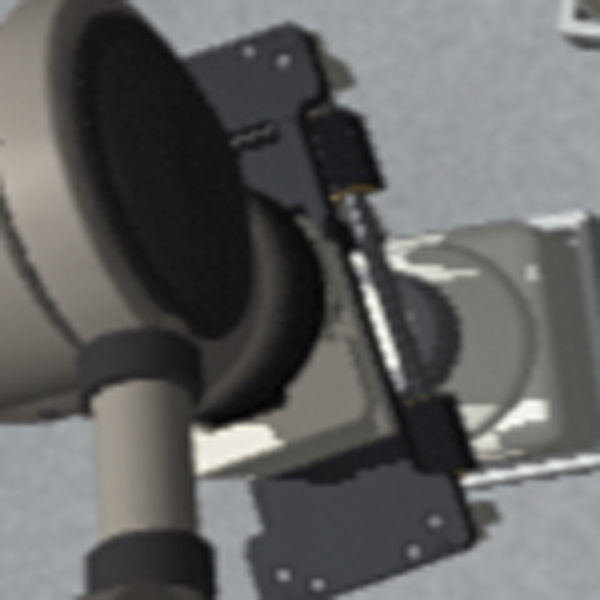

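arm_command([
  {"tx":0.1,"ty":-0.1,"tz":-0.1,"wx":0,"wy":0,"wz":0,"jaw":0.3},
  {"tx":0,"ty":0,"tz":0,"wx":0,"wy":0,"wz":0,"jaw":-1},
  {"tx":0,"ty":0,"tz":0,"wx":0,"wy":0,"wz":0,"jaw":-1},
  {"tx":0,"ty":0,"tz":0,"wx":0,"wy":0,"wz":0,"jaw":-1},
  {"tx":0,"ty":0,"tz":0,"wx":0,"wy":0,"wz":0,"jaw":-1},
  {"tx":0,"ty":0,"tz":0,"wx":0,"wy":0,"wz":0,"jaw":-1},
  {"tx":0,"ty":0,"tz":0,"wx":0,"wy":0,"wz":0,"jaw":-1},
  {"tx":0,"ty":0,"tz":0,"wx":0,"wy":0,"wz":0,"jaw":-1},
])

```text
time: 17.6
tool_pos: [591.6, 235.2, 125.1]
tcp_rot: [-0.329, 1.57, 0.005]
contact_force: [-0.4, -0.2, 0.6]
grip_width: 49.4
```

```bash
python3 - <<'E'
from h import *
show()
E
```

```text
t 17.6 tcp [591.6 235.2 125.1] x [ 0.  0. -1.] zdir 19.13 F [-0.36 -0.15  0.61] mom [ 0.057 -0.231  0.003] q [ 0.258  0.624  1.321 -0.     1.196 -0.076] w 49.4
```

arm_command([
  {"tx":0.2,"ty":0,"tz":0,"wx":0,"wy":0,"wz":0,"jaw":-1},
  {"tx":0.2,"ty":0,"tz":0,"wx":0,"wy":0,"wz":0,"jaw":-1},
  {"tx":0.2,"ty":0,"tz":0,"wx":0,"wy":0,"wz":0,"jaw":-1},
  {"tx":0,"ty":0,"tz":0,"wx":0,"wy":0,"wz":0,"jaw":-1},
])

```text
time: 18.0
tool_pos: [591.7, 235.2, 119.6]
tcp_rot: [-0.25, 1.57, 0.084]
contact_force: [-1.4, -0.5, 7.8]
grip_width: 49.7
```

arm_command([
  {"tx":0.15,"ty":0,"tz":0,"wx":0,"wy":0,"wz":0,"jaw":-1},
  {"tx":0,"ty":0,"tz":0,"wx":0,"wy":0,"wz":0,"jaw":-1},
  {"tx":0,"ty":0,"tz":0,"wx":0,"wy":0,"wz":0,"jaw":-1},
])

```text
time: 18.3
tool_pos: [591.7, 235.2, 118.6]
tcp_rot: [-0.207, 1.569, 0.127]
contact_force: [-1.7, -1.4, 9.2]
grip_width: 49.7
```

arm_command([
  {"tx":0.1,"ty":0,"tz":0,"wx":0,"wy":0,"wz":0,"jaw":-1},
  {"tx":0,"ty":0,"tz":0,"wx":-0.05,"wy":0,"wz":0,"jaw":-1},
  {"tx":0,"ty":0,"tz":0,"wx":-0.1,"wy":0,"wz":0,"jaw":-1},
  {"tx":0,"ty":0,"tz":0,"wx":-0.1,"wy":0,"wz":0,"jaw":-1},
  {"tx":0,"ty":0,"tz":0,"wx":0,"wy":0,"wz":0,"jaw":-1},
])

```text
time: 18.8
tool_pos: [592.2, 235.4, 117.9]
tcp_rot: [-0.353, 1.568, 0.234]
contact_force: [-1.2, -0.2, 9.5]
grip_width: 49.9
```

```bash
python3 - <<'E'
from h import *
show()
E
```

```text
t 18.8 tcp [592.2 235.4 117.9] x [ 0.003  0.001 -1.   ] zdir 33.63 F [-1.21 -0.18  9.55] mom [-0.04   0.004  0.058] q [ 0.258  0.63   1.33  -0.     1.179 -0.329] w 49.9
```

arm_command([
  {"tx":0,"ty":0,"tz":0,"wx":-0.105,"wy":0,"wz":0,"jaw":-1},
  {"tx":0,"ty":0,"tz":0,"wx":-0.105,"wy":0,"wz":0,"jaw":-1},
  {"tx":0,"ty":0,"tz":0,"wx":-0.105,"wy":0,"wz":0,"jaw":-1},
  {"tx":0,"ty":0,"tz":0,"wx":-0.105,"wy":0,"wz":0,"jaw":-1},
  {"tx":0,"ty":0,"tz":0,"wx":-0.105,"wy":0,"wz":0,"jaw":-1},
  {"tx":0,"ty":0,"tz":0,"wx":-0.105,"wy":0,"wz":0,"jaw":-1},
  {"tx":0,"ty":0,"tz":0,"wx":-0.105,"wy":0,"wz":0,"jaw":-1},
  {"tx":0,"ty":0,"tz":0,"wx":-0.105,"wy":0,"wz":0,"jaw":-1},
  {"tx":0,"ty":0,"tz":0,"wx":-0.105,"wy":0,"wz":0,"jaw":-1},
  {"tx":0,"ty":0,"tz":0,"wx":-0.105,"wy":0,"wz":0,"jaw":-1},
  {"tx":0,"ty":0,"tz":0,"wx":-0.105,"wy":0,"wz":0,"jaw":-1},
  {"tx":0,"ty":0,"tz":0,"wx":0,"wy":0,"wz":0,"jaw":-1},
  {"tx":0,"ty":0,"tz":0,"wx":0,"wy":0,"wz":0,"jaw":-1},
])

```text
time: 20.1
tool_pos: [592.4, 235.5, 118.0]
tcp_rot: [-1.475, 1.568, 0.264]
contact_force: [-0.4, 0.1, 8.2]
grip_width: 50.2
```

```bash
python3 - <<'E'
from h import *
show()
E
```

```text
t 20.1 tcp [592.4 235.5 118. ] x [ 0.003  0.001 -1.   ] zdir 99.65 F [-0.42  0.06  8.25] mom [ 0.11  -0.057  0.028] q [ 0.258  0.63   1.33   0.     1.178 -1.481] w 50.2
```

arm_command([
  {"tx":-0.3,"ty":0,"tz":0,"wx":0,"wy":0,"wz":0,"jaw":-1},
  {"tx":-0.3,"ty":0,"tz":0,"wx":0,"wy":0,"wz":0,"jaw":-1},
  {"tx":-0.3,"ty":0,"tz":0,"wx":0,"wy":0,"wz":0,"jaw":-1},
  {"tx":-0.3,"ty":0,"tz":0,"wx":0,"wy":0,"wz":0,"jaw":-1},
  {"tx":0,"ty":0,"tz":0,"wx":0,"wy":0,"wz":0,"jaw":-1},
])

```text
time: 20.6
tool_pos: [591.4, 235.2, 128.5]
tcp_rot: [2.054, 1.571, -2.49]
contact_force: [1.4, 1.1, 0.3]
grip_width: 49.5
```

arm_command([
  {"tx":-0.3,"ty":0,"tz":0,"wx":0,"wy":0,"wz":0,"jaw":-1},
  {"tx":-0.3,"ty":0,"tz":0,"wx":0,"wy":0,"wz":0,"jaw":-1},
  {"tx":0,"ty":0,"tz":0,"wx":0,"wy":0,"wz":0,"jaw":-1},
])

```text
time: 20.9
tool_pos: [591.3, 235.1, 134.5]
tcp_rot: [1.882, 1.57, -2.662]
contact_force: [-0.2, 0.2, -0.5]
grip_width: 49.7
```

arm_command([
  {"tx":-0.8,"ty":0,"tz":0,"wx":0,"wy":0,"wz":0,"jaw":-1},
  {"tx":-0.8,"ty":0,"tz":0,"wx":0,"wy":0,"wz":0,"jaw":-1},
  {"tx":-0.8,"ty":0,"tz":0,"wx":0,"wy":0,"wz":0,"jaw":-1},
  {"tx":-0.8,"ty":0,"tz":0,"wx":0,"wy":0,"wz":0,"jaw":-1},
  {"tx":-0.8,"ty":0,"tz":0,"wx":0,"wy":0,"wz":0,"jaw":-1},
  {"tx":-0.8,"ty":0,"tz":0,"wx":0,"wy":0,"wz":0,"jaw":-1},
  {"tx":-0.8,"ty":0,"tz":0,"wx":0,"wy":0,"wz":0,"jaw":-1},
  {"tx":-0.8,"ty":0,"tz":0,"wx":0,"wy":0,"wz":0,"jaw":-1},
  {"tx":-0.8,"ty":0,"tz":0,"wx":0,"wy":0,"wz":0,"jaw":-1},
  {"tx":0,"ty":0,"tz":0,"wx":0,"wy":0,"wz":0,"jaw":-1},
  {"tx":0,"ty":0,"tz":0,"wx":0,"wy":0,"wz":0,"jaw":-1},
  {"tx":0,"ty":0,"tz":0,"wx":0,"wy":0,"wz":0,"jaw":-1},
])

```text
time: 22.1
tool_pos: [591.2, 235.1, 206.0]
tcp_rot: [1.74, 1.57, -2.804]
contact_force: [0.0, 0.5, -0.3]
grip_width: 49.6
```

```bash
python3 - <<'E'
from h import *
show()
for n in('side','top'):cv2.imwrite(f'pics/{n}14.png',imaging.capture(n))
crop('pics/side14.png','pics/s14c.png',130,170,310,370,3)
E
```

```text
t 22.1 tcp [591.2 235.1 206. ] x [-0.001 -0.    -1.   ] zdir 99.64 F [ 0.01  0.54 -0.31] mom [ 0.182 -0.152 -0.007] q [ 0.258  0.559  1.207 -0.     1.377 -1.481] w 49.6
```

View pics/s14c.png

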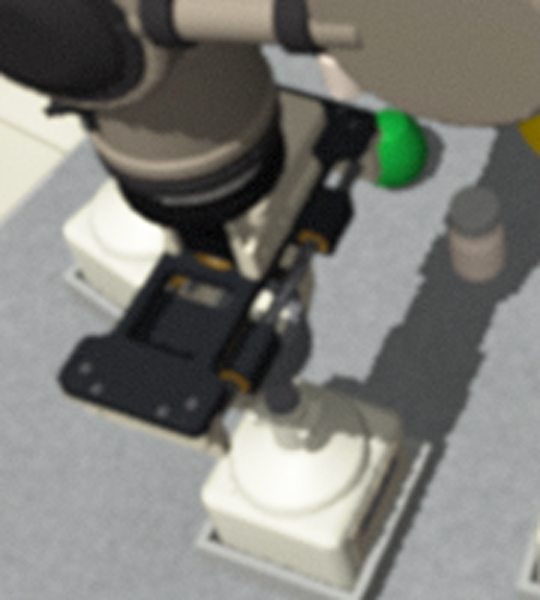

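View pics/top14.png

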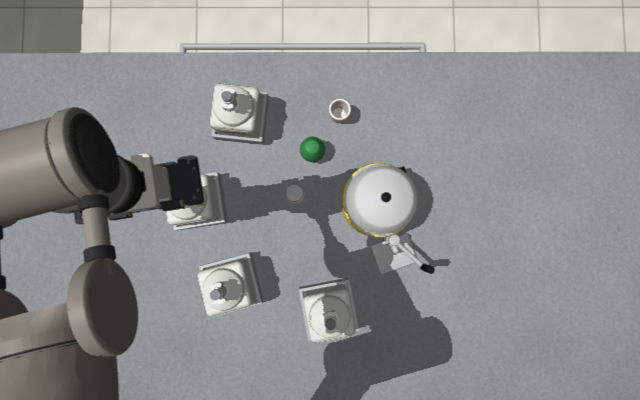

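The neck with its grey plug is bare at side pixel (226,303). The cap is in the jaws above it (grip 49.6 mm, tool vertical), the bystanders stand where they were, and the lever is at rest at top pixel (429,269). I'm handing in.

```bash
python3 - <<'E'
from h import *
bot.close_job(); show()
E
```

```text
the job is handed in; nothing more can be done
the job is handed in; nothing more can be done
```

I worked the drain lever, took the cap off the leftmost jug, and handed the job in at about 22 s with the cap still in the gripper. No verdict was reported.

- **Lever:** I pushed the post to its stop, where the force rose to about 20 N while the tool hardly moved. It was where I expected the stop to be. I then backed off, and the top picture matched the starting one within noise, so the lever is fully back at rest.
- **First push missed:** My first push passed over the post without moving it. A touch on bare worktop showed the fingertips about 30 mm higher than the reported TCP pose implies. I used that correction for everything after; the touch itself was light (about 6 N).
- **Cap:** I gripped the cap on the jug farthest to the robot's left, the only one with a cap on. I pressed it about 7 mm down at 9–10 N, turned it 80° anticlockwise, eased off, and lifted it freely.
- **Last check:** The cap is held upright over the neck, its underside about 50 mm clear of the plug, with the grip steady at 49.6 mm. The neck and its raised plug are bare in the side picture. The egg timer, egg cup and salt pot look unmoved.

The cap itself is mostly hidden by the gripper in the last pictures. That it is held rests on the grip width and the bare neck.

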